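# Find the tray with the inspection stamp and push it to dispatch

### The arm

A 7-joint arm with a two-finger parallel gripper is mounted at the origin on the work surface. World frame = base frame: x ahead of the robot, y to its left, z up, the work surface at z = 0. Lengths are in m, angles in rad, forces in N, time in s.
With the tool pointing down it reaches from about 0.425 to 0.95 m from the base axis. Payload 4.7 kg.
Tool frame: the origin (TCP) lies on the centre line of the jaws, within the pads' length; the fingertips stand robot.nose_length ahead of it and the grasp point (between the pads) lies 8 mm behind it (robot.nose_length is the distance from the TCP to the fingertips, in m); z points along the fingers, x is the direction in which the jaws open and shut, and the axes are right-handed (so a half turn about z gives the same grasp; the last joint's range is limited). The gripper opens to 85 mm and grips with 20 to 120 N. Pads are 22 mm wide; open, the fingers measure 114 mm over their backs; the gripper's body (76 mm by 85 mm) begins 54 mm behind the grasp point. The pads swing forward as they close: fully open they stand 13 mm farther back than shut.
Start: joints at [-0.029, 0.469, -0.049, 1.532, 0.024, 1.141, -0.082], TCP at [0.675, 0, 0.217] pointing down, gripper open.
Joint ranges: [-2.59, 2.59], [-0.33, 1.99], [-1.39, 1.29], [0.1, 2.45], [-1.04, 4.18], [0.21, 1.99], [-2.66, 2.66]. Speed limits (rad/s): [2.57, 2.57, 3.14, 3.14, 3.14, 3.14, 3.14].

### API

Orientations are given as [roll, pitch, yaw] about the fixed x, y, z axes, in that order (R = Rz(yaw) Ry(pitch) Rx(roll)).
In Python, from plant import robot gives the robot as it stands. Calls block until the motion is done:
- robot.goto(position, orientation): joint-space move of the TCP to a pose.
- robot.move_straight(position, vel=0.15, attitude=None, contact_N=None): straight line of the TCP; attitude=None keeps the orientation; vel is the mean speed in m/s. With contact_N (N) it stops when the force on the tool has changed by that much, and returns True; else False.
- robot.move_joints(angles): joint-space move.
- robot.grip(opening, strength=None): opening from 0.0 (shut) to 1.0 (fully open); strength is the grip in N (None keeps the last); returns when the fingers have stopped.
- robot.sleep(seconds).
- robot.inverse_kinematics(position, orientation): joint angles nearest the present ones, or None.
- robot.sense(): the state.
- robot.grab_frame(name): name is "scene" or "side" or "wrist"; returns a dict with "image" (400x640x3 uint8, red, green, blue), "range_z" (400x640 float32, m along the optical axis (not along the pixel's ray), 0 where there is no reading), "fx", "fy", "cx", "cy" (pixels), "R" (3x3) and "t" (3): a world point X has camera coordinates R X + t. Camera axes: x right, y down, z forward; pixel columns grow to the right and rows downward; lengths in m; the calibration is good to about 2 mm. A picture is of the moment at which its call begins.
A pose or a line that the arm cannot do raises robot.IKError and nothing moves.
- robot.close_job(): hands the job in, once; it reports no verdict.
The state is a dict: "t": time; "joint_pos": joint angles; "joint_velocities": joint speeds; "effort": joint torques, N m; "tcp_pos": TCP position; "tcp_rot": TCP orientation; "wrist_force": force on the tool from outside, world axes, zero at the start; "torque": the same for the moment, N m; "opening": opening from 0.0 (shut) to 1.0 (fully open).
Only numpy, scipy, OpenCV 4.12 (cv2) and the standard library are available. Lean on these libraries where they do the work, as an engineer would, in place of code of your own. Each camera call takes 0.05 s, during which the arm holds its last target.

### The job

One of the two board trays has a round white-and-red inspection stamp underneath: with your fingertips on its far wall, tip the left tray (the robot's left) steeply towards the robot against the low stop bar, about 65 degrees, so that its underside shows, hold it a moment and let it back down flat; then do the same with the right tray. Then push the stamped tray away from the robot, roughly square to the yellow dispatch tape, until its far edge rests on the tape; the other tray stays at the bar. Do not grasp or lift a tray or let it fall over, and leave the spool, pot and bottle alone.

Things in the scene. Friction and masses are not known exactly. Their poses are not given: they have to be found in the camera images.
- stop_bar: fixed half-round bar on the bench, 440 mm long, 5 mm high, 10 mm wide, on the robot's side of the trays. Origin: its middle, at bench height; y along the bar to the robot's left, x towards the trays. A tray drawn towards the robot slides to the bar, then tips about its near bottom edge, which creeps from 5 to 13 mm off the bar's centre line at 65 degrees; let go below 70 degrees it falls back
- line: the dispatch line: flat yellow tape on the bench, 40 mm wide (x) by 560 mm long (y), beyond the trays. Origin: its middle; x points away from the robot, y along the tape
- tray_a: one of two outwardly identical open black plastic trays, 110 mm deep (its x) by 120 mm wide (its y) by 50 mm high, walls 4 mm thick, 0.2 to 0.45 kg, centre of mass low (about 10 mm up), a green circuit board fixed in it. Origin: centre of the underside; x points away from the robot, z up
- tray_b: one of two outwardly identical open black plastic trays, 110 mm deep (its x) by 120 mm wide (its y) by 50 mm high, walls 4 mm thick, 0.2 to 0.45 kg, centre of mass low (about 10 mm up), a green circuit board fixed in it. Origin: centre of the underside; x points away from the robot, z up
- tray_a_near (a point): middle of tray_a's near bottom edge (robot's side), 55 mm from the tray's origin along -x
- tray_a_far (a point): middle of tray_a's far bottom edge, 55 mm from the tray's origin along +x
- tray_b_near (a point): middle of tray_b's near bottom edge (robot's side), 55 mm from the tray's origin along -x
- tray_b_far (a point): middle of tray_b's far bottom edge, 55 mm from the tray's origin along +x
- stamp (a point): centre of the stamp: a white disc 76 mm across with a red dot 42 mm across, in the middle of the underside of one tray; the other tray's underside is plain black. A tray tipped about 65 degrees towards the robot shows it to a camera that looks at the robot from the front
- spool: loose solder spool, black flanges, 62 mm across, 60 mm high, outside the trays on the left. Origin: centre of its underside. Leave alone
- pot: loose clear pot with a white cap, 44 mm across, 60 mm high, outside the trays on the right. Origin: centre of its underside. Leave alone
- flux: loose white flux bottle with a black cap, 30 mm across, 65 mm high, standing between the two trays. Origin: centre of its underside. Leave alone
Mind the look-alikes: they are no part of the job. Leave any pink or turquoise look-alike of the tray_b alone.

How it is judged:
By the outcome, as a careful person would: the job done as asked, in the order asked, and still so for the second after the job is handed in, with the robot touching nothing.
It also fails if it takes over 72 s, if anything falls off the work surface, if the arm or the gripper's body presses on something with over 40 N, if the wrist force passes 120 N, or if a joint passes its speed limit or range.

## Working session

There is one attempt and no reset: what is moved stays moved. The work goes in short steps, each a Python script; the robot and the scene stay as the last script left them, time stands still between calls to the robot, and variables do not carry over. Pictures are saved under pics/ and viewed, and the job is handed in when it is done.

```bash
ls; mkdir -p pics; python3 - <<'E'
from plant import robot
import cv2
print(robot.nose_length, robot.sense()['t'], robot.sense()['tcp_rot'])
for n in ["scene","side","wrist"]:
    f=robot.grab_frame(n)
    cv2.imwrite(f"pics/{n}0.png",f["image"][:,:,::-1])
    print(n,f["fx"],f["cx"],f["cy"],(-f["R"].T@f["t"]).round(3),f["R"][2].round(3))
E
```

```text
pics
0.011 0.0 [ 3.14155967e+00  1.98840707e-03 -9.00585664e-06]
scene 407.5618656809616 321.0879616946036 194.9756152850423 [ 1.005 -0.354  0.869] [-0.455  0.405 -0.793]
side 487.8908425105686 318.13303557166677 200.61708334475495 [ 0.105 -0.636  0.836] [ 0.389  0.601 -0.698]
wrist 336.4157433412929 317.4600316442442 204.41198031453283 [0.675 0.066 0.373] [-0.002 -0.267 -0.964]
```

View pics/scene0.png

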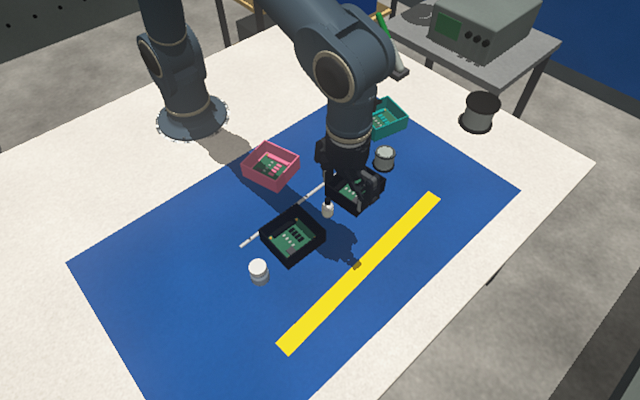

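View pics/side0.png

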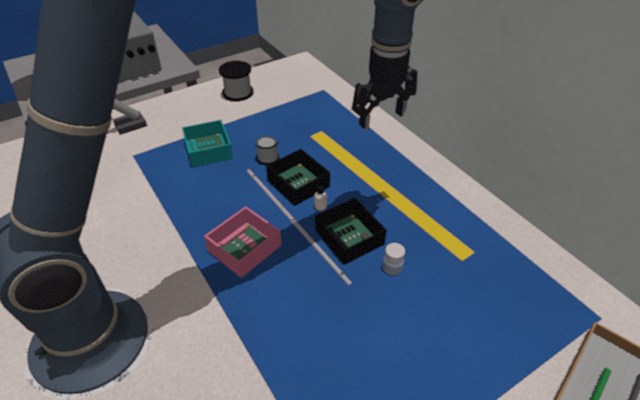

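View pics/wrist0.png

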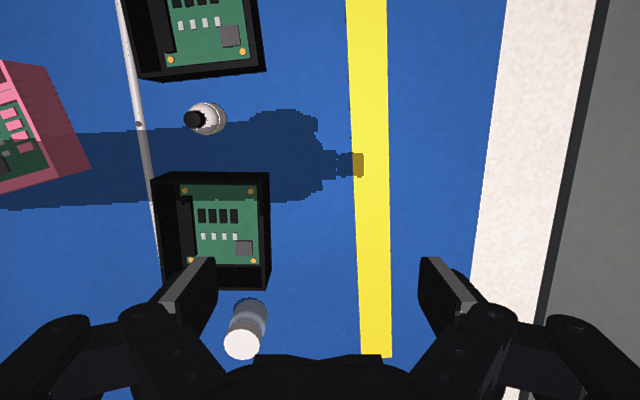

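```bash
cat > h.py <<'E'
from plant import robot
import numpy as np, cv2
def cloud(f):
    z=f["range_z"];v,u=np.indices(z.shape)
    P=np.stack([(u-f["cx"])/f["fx"]*z,(v-f["cy"])/f["fy"]*z,z],-1)
    W=(P-f["t"])@f["R"]; W[z<=0]=np.nan
    return W
def save(f,name,crop=None,s=1):
    im=f["image"][:,:,::-1]
    if crop: im=im[crop[1]:crop[3],crop[0]:crop[2]]
    cv2.imwrite("pics/"+name,cv2.resize(im,None,fx=s,fy=s))
def px(f,X):
    c=f["R"]@np.array(X)+f["t"]; return (f["cx"]+f["fx"]*c[0]/c[2],f["cy"]+f["fy"]*c[1]/c[2])
E
python3 - <<'E'
from h import *
for n in ["scene","side","wrist"]:
    f=robot.grab_frame(n);W=cloud(f);im=f["image"].astype(int)
    hsv=cv2.cvtColor(f["image"],cv2.COLOR_RGB2HSV)
    print(n)
    def rep(lab,m,mn=60):
        k,L,st,c=cv2.connectedComponentsWithStats(m.astype(np.uint8),connectivity=8)
        for i in range(1,k):
            if st[i,4]>mn:
                p=W[L==i]; r=cv2.minAreaRect((p[:,:2]*1000).astype(np.float32))
                print(lab,'px',c[i].round(),st[i,4],'ctr',np.round(r[0],1),'size',np.round(r[1],1),'ang',round(r[2],1),'z',np.nanpercentile(p[:,2],[5,50,95]).round(4))
    ok=np.isfinite(W[...,0])&(W[...,0]>0.3)&(W[...,0]<0.95)&(abs(W[...,1])<0.5)
    rep('rim',ok&(W[...,2]>0.044)&(W[...,2]<0.056)&(hsv[...,2]<60))
    rep('yellow',ok&(hsv[...,0]>20)&(hsv[...,0]<35)&(hsv[...,1]>120)&(abs(W[...,2])<.01),300)
    rep('bar',ok&(hsv[...,1]<60)&(hsv[...,2]>100)&(abs(W[...,2])<.012))
    rep('tall',ok&(W[...,2]>0.054)&(W[...,2]<0.075),30)
    rep('pink',ok&((hsv[...,0]>160)|(hsv[...,0]<5))&(hsv[...,1]>80),200)
E
```

```text
scene
rim px [339. 193.] 82 ctr [564.6 103. ] size [103.9   7.3] ang 2.5 z [0.0442 0.0483 0.0516]
rim px [292. 231.] 361 ctr [564.3 -56.9] size [120.1 111. ] ang 89.7 z [0.0447 0.0492 0.0524]
yellow px [355. 275.] 3584 ctr [730.4  34.8] size [ 41.3 559.2] ang 4.1 z [-0.0014  0.0011  0.0035]
bar px [311. 192.] 99 ctr [483.1  74.9] size [ 8.3 97.4] ang 1.7 z [0.0007 0.0044 0.007 ]
bar px [434. 305.] 12064 ctr [903.9 117.2] size [765.6  91.6] ang 89.9 z [-0.0029 -0.0002  0.0023]
bar px [249. 239.] 81 ctr [ 488.3 -135.6] size [11.5 59.2] ang 2.2 z [-0.0002  0.0041  0.0076]
tall px [384. 153.] 65 ctr [545.9 287. ] size [47.4 54.4] ang 77.7 z [0.0541 0.0551 0.0596]
tall px [327. 200.] 40 ctr [562.2  60.8] size [12.4 16.4] ang 47.4 z [0.057  0.0639 0.068 ]
tall px [258. 266.] 247 ctr [ 590.5 -176.7] size [37.9 39.4] ang 53.2 z [0.0564 0.0601 0.0626]
pink px [273. 168.] 1174 ctr [350.5  44. ] size [121.5 112.9] ang 14.2 z [0.0044 0.0272 0.0505]
side
rim px [296. 171.] 370 ctr [560.2 162.4] size [110.3 125.5] ang 5.5 z [0.0445 0.0486 0.0525]
rim px [349. 224.] 508 ctr [565.6 -55.9] size [124.
[... 1165 characters left out ...]
2 z [0.045  0.0495 0.0509]
yellow px [370. 168.] 12589 ctr [736.7 -36.6] size [ 40.5 420.5] ang 4.1 z [-0.0004  0.0009  0.0021]
bar px [135. 103.] 1572 ctr [484.8  38.4] size [ 10.1 264.4] ang 2.0 z [0.0019 0.0042 0.0059]
bar px [527. 146.] 24203 ctr [904.8 -11.7] size [ 90.3 367.6] ang 0.0 z [-0.0014 -0.0001  0.0012]
bar px [511. 394.] 168 ctr [ 939.3 -305.4] size [21.6 21.6] ang 84.1 z [-0.0015 -0.0002  0.0011]
tall px [193. 119.] 309 ctr [563.   58.6] size [15.1 15.4] ang 85.4 z [0.0561 0.0646 0.0659]
tall px [241. 342.] 968 ctr [ 591.6 -179.1] size [39.  39.1] ang 42.5 z [0.0566 0.0597 0.0609]
pink px [ 41. 123.] 5661 ctr [357.3  43.3] size [108.5 109.7] ang 15.7 z [0.0039 0.0282 0.0501]
```

```bash
python3 - <<'E'
from h import *
robot.grip(0.45)
Y=np.deg2rad(91.8)
robot.goto([0.66,0.165,0.12],[np.pi,0,Y])
print(robot.sense()['wrist_force'])
r=robot.move_straight([0.66,0.165,0.003],vel=0.05,contact_N=3)
s=robot.sense(); print(r,s['tcp_pos'],s['wrist_force'],s['t'],s['opening'])
robot.move_straight([0.66,0.165,0.06],vel=0.1)
f=robot.grab_frame("scene");save(f,"s1.png",(220,100,540,340),2)
f=robot.grab_frame("side");save(f,"d1.png",(180,60,500,300),2)
W=cloud(f)
E
```

```text
[ 0.78356434  0.27373155 -0.10289814]
False [0.66014626 0.16507254 0.0032154 ] [ 0.03400425  0.28625276 -0.13027895] 4.3917 0.44833227775819195
```

View pics/d1.png

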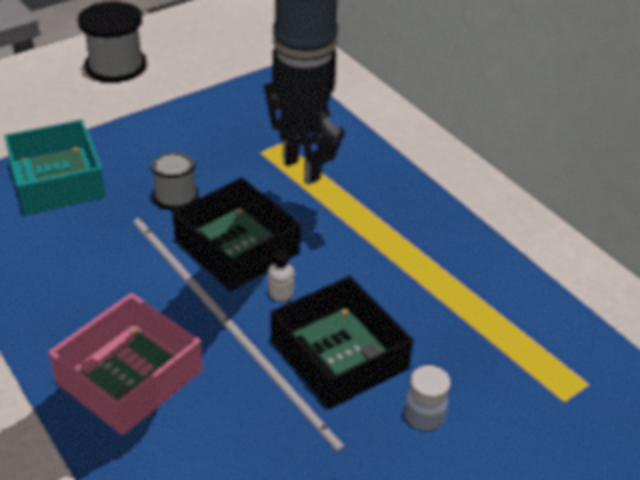

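View pics/s1.png

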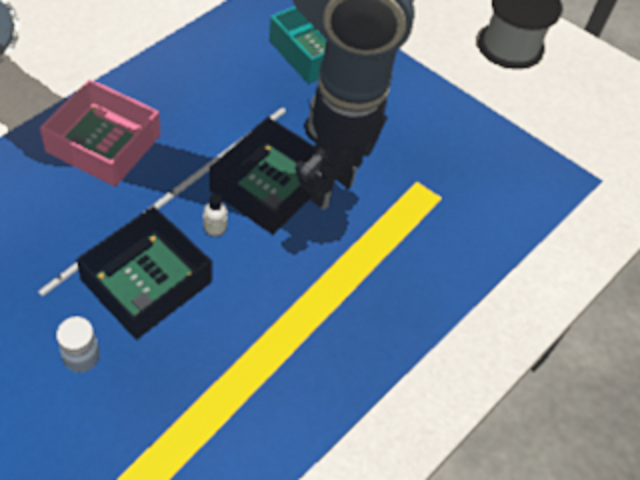

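```bash
python3 - <<'E'
from h import *
robot.move_straight([0.66,0.165,0.008],vel=0.1)
r=robot.move_straight([0.66,0.165,-0.006],vel=0.03,contact_N=3)
s=robot.sense(); print(r,s['tcp_pos'],s['wrist_force'],s['t'])
robot.move_straight([0.66,0.165,0.04],vel=0.1)
f=robot.grab_frame("wrist");W=cloud(f)
hsv=cv2.cvtColor(f["image"],cv2.COLOR_RGB2HSV)
m=np.isfinite(W[...,0])&(abs(W[...,2]-.05)<.005)&(hsv[...,2]<60)&(W[...,0]<.625)&(W[...,1]>.08)
p=W[m];print(m.sum(),p.min(0) if len(p) else 0,p.max(0) if len(p) else 0)
save(f,"w2.png")
E
```

```text
False [ 0.66000608  0.16501641 -0.006082  ] [-0.97677328  0.22722075 -0.09658719] 6.4917
7089 [0.54834321 0.09883249 0.04500345] [0.62086764 0.2902805  0.05498174]
```

View pics/w2.png

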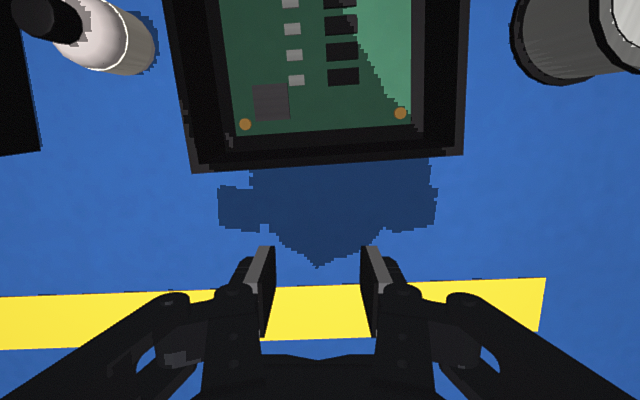

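```bash
python3 - <<'E'
from h import *
print(robot.nose_length)
f=robot.grab_frame("wrist");W=cloud(f);s=robot.sense()
print(s['tcp_pos'])
sub=np.zeros((400,640),bool);sub[200:345,170:470]=1
for a,b in((225,280),(355,410)):
    m=sub.copy();m[:,:a]=0;m[:,b:]=0
    m&=(W[...,2]>.012)
    p=W[m];print(m.sum(),np.nanpercentile(p,[1,50,99],axis=0).round(4), np.nanmin(p[:,2]))
W2=cloud(robot.grab_frame("side"))
m=(abs(W2[...,0]-.66)<.03)&(abs(W2[...,1]-.165)<.06)&(W2[...,2]>.012)&(W2[...,2]<.1)
p=W2[m];print(m.sum(),p.min(0),p.max(0))
E
```

```text
0.011
[0.65944    0.16463763 0.03936155]
4019 [[0.643  0.1306 0.0589]
 [0.6496 0.1421 0.0937]
 [0.6709 0.1482 0.1322]] 0.05473136524502837
3964 [[0.642  0.1766 0.0588]
 [0.6483 0.1833 0.0935]
 [0.6696 0.1949 0.132 ]] 0.05469632496543356
209 [0.64681044 0.13128887 0.05478189] [0.67083815 0.20000992 0.09993218]
```

```bash
python3 - <<'E'
from h import *
robot.move_straight([0.66,0.165,0.06],vel=0.1)
for g in (0.0,0.25,1.0):
    robot.grip(g)
    for n in("wrist","side"):
        W=cloud(robot.grab_frame(n));s=robot.sense()
        m=(abs(W[...,0]-.66)<.025)&(abs(W[...,1]-.165)<.07)&(W[...,2]>.02)&(W[...,2]<.1)
        p=W[m];print(g,s['opening'],s['tcp_pos'][2],n,m.sum(),p.min(0).round(3),np.percentile(p[:,2],[.5,2,5]).round(4),p.max(0).round(3))
print(s['t'])
E
```

```text
0.0 0.0032521763877070126 0.059813827091867555 wrist 1335 [0.649 0.149 0.078] [0.0787 0.0797 0.0809] [0.655 0.177 0.1  ]
0.0 -0.0011033982949460873 0.05985857671827562 side 69 [0.649 0.151 0.072] [0.0728 0.074  0.0763] [0.672 0.173 0.1  ]
0.25 0.2446618028929149 0.06002234217349853 wrist 1742 [0.648 0.139 0.074] [0.0752 0.0768 0.0784] [0.672 0.187 0.1  ]
0.25 0.25006354632587324 0.06000349973869186 side 107 [0.647 0.139 0.075] [0.0754 0.0764 0.0777] [0.668 0.193 0.1  ]
1.0 1.0018357744541033 0.05999733863631477 wrist 1402 [0.647 0.106 0.087] [0.0873 0.088  0.0888] [0.673 0.22  0.1  ]
1.0 0.9961866083855014 0.06001233536126383 side 46 [0.648 0.111 0.087] [0.0876 0.0883 0.0889] [0.671 0.224 0.099]
9.3333
```

```bash
python3 - <<'E'
from h import *
robot.grip(0.45)
robot.move_straight([0.66,0.165,-0.004],vel=0.15)
r=robot.move_straight([0.66,0.165,-0.022],vel=0.02,contact_N=4)
s=robot.sense(); print(r,s['tcp_pos'],s['wrist_force'],s['t'])
robot.move_straight([0.66,0.165,0.02],vel=0.15)
E
```

```text
True [ 0.6600121   0.16493903 -0.0156604 ] [-1.36299441 -0.59821408  5.04358414] 11.0583
```

```bash
cat >> h.py <<'E'
C=np.array([.4838,.056]);A=np.deg2rad(1.8);U=np.array([np.cos(A),np.sin(A)]);V=np.array([-np.sin(A),np.cos(A)])
HT=[np.pi,0,np.deg2rad(91.8)]
OFF=.0155; HALF=.0115
def pose(s,l,ztip): 
    p=C+U*(s+HALF)+V*l; return [p[0],p[1],ztip-OFF]
def arc(th,h,l,ds=0):
    t=np.deg2rad(th); P=.005+.008*th/65
    return pose(P+.110*np.cos(t)-h*np.sin(t)+ds,l,.110*np.sin(t)+h*np.cos(t))
def st(): 
    s=robot.sense(); return round(s['t'],2),s['tcp_pos'].round(4) if hasattr(s['tcp_pos'],'round') else s['tcp_pos'],np.round(s['wrist_force'],1)
E
python3 - <<'E'
from h import *
l=.104
robot.move_straight(pose(.150,l,.040),vel=.1);print(st())
robot.move_straight(pose(.115,l,.040),vel=.04);print(st())
for th in (5,10,15,20):
    robot.move_straight(arc(th,.040,l),vel=.05);print(th,st())
f=robot.grab_frame("scene");save(f,"s3.png",(220,100,540,340),2)
f=robot.grab_frame("side");save(f,"d3.png",(180,60,500,300),2)
E
```

```text
(11.78, array([0.6413, 0.1649, 0.0237]), array([ 0.2,  0.4, -0.6]))
(12.81, array([0.6069, 0.1641, 0.0246]), array([-0.2,  0.1,  0.2]))
5 (13.16, array([0.6038, 0.164 , 0.0346]), array([-0.7, -0.8,  0.5]))
10 (13.51, array([0.5997, 0.1638, 0.0435]), array([-0. , -0.4,  0.2]))
15 (13.86, array([0.5948, 0.1637, 0.052 ]), array([-1.5, -0.2, -0.1]))
20 (14.21, array([0.5892, 0.1635, 0.0601]), array([ 0. , -0. ,  0.5]))
```

View pics/s3.png

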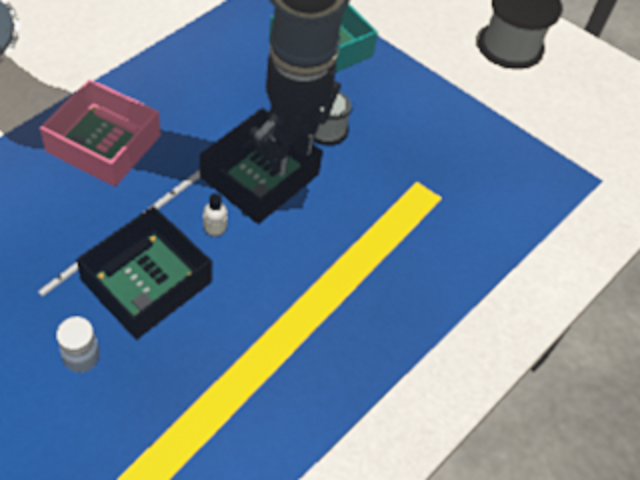

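View pics/d3.png

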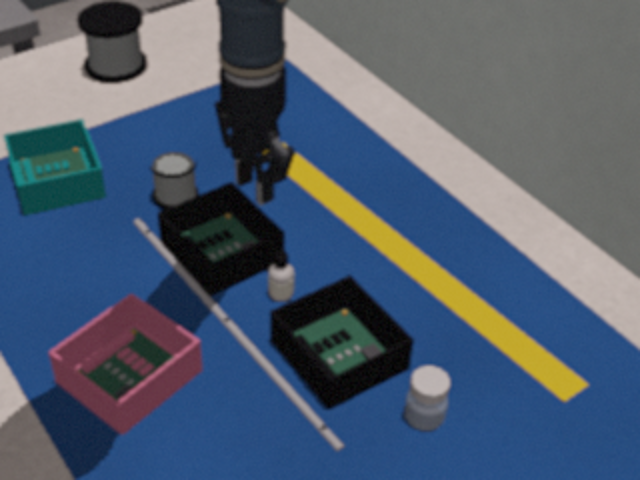

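```bash
cat >> h.py <<'E'
def rims():
    for n in ("scene","side"):
        f=robot.grab_frame(n);W=cloud(f);hsv=cv2.cvtColor(f["image"],cv2.COLOR_RGB2HSV)
        m=(W[...,2]>.044)&(W[...,2]<.054)&(hsv[...,2]<60)&(W[...,0]>.47)&(W[...,0]<.8)&(W[...,1]>-.15)&(W[...,1]<.245)
        k,L,stt,c=cv2.connectedComponentsWithStats(m.astype(np.uint8),connectivity=8)
        for i in range(1,k):
            if stt[i,4]>60:
                p=W[L==i][:,:2]; r=cv2.minAreaRect((p*1000).astype(np.float32))
                d=np.array(r[0])/1000-C
                q=p-C; s=q@U
                print(n,np.round(r[0],1),np.round(r[1],1),round(r[2],1),'bar s,l',(d@U).round(4),(d@V).round(4),'smin/max',s.min().round(4),s.max().round(4),'l',(q@V).min().round(3),(q@V).max().round(3))
E
python3 - <<'E'
from h import *
l=.104
robot.move_straight(pose(.150,l,.090),vel=.1)
rims();print(st())
E
```

```text
scene [540.4 163.4] [111.5 119.4] 1.3 bar s,l 0.0599 0.1056 smin/max 0.0042 0.1155 l 0.045 0.165
scene [564.2 -57.2] [118.4 111. ] 88.9 bar s,l 0.0768 -0.1157 smin/max 0.0197 0.1335 l -0.177 -0.056
side [540.7 165.6] [112.6 125.7] 1.2 bar s,l 0.0603 0.1077 smin/max 0.0045 0.1166 l 0.045 0.171
side [563.6 -56.6] [111.7 121.4] 0.1 bar s,l 0.0762 -0.1151 smin/max 0.0193 0.1332 l -0.177 -0.054
(15.11, array([0.641 , 0.1651, 0.0741]), array([ 0.3, -0.7,  0.1]))
```

```bash
cat >> h.py <<'E'
def arcb(th,h,l,b):
    t=np.deg2rad(th); P=.005+.008*th/65; w=.110-b
    return pose(P+w*np.cos(t)-h*np.sin(t),l,w*np.sin(t)+h*np.cos(t))
def tilt(l0,n="scene",names=None):
    # fit far-wall/under plane angle: returns points of black tray above bench near lateral l0 in (s,z)
    f=robot.grab_frame(n);W=cloud(f);hsv=cv2.cvtColor(f["image"],cv2.COLOR_RGB2HSV)
    q=W[...,:2]-C;s=q@U;l=q@V
    return f,s,l,W[...,2],hsv
E
python3 - <<'E'
from h import *
l=.105
robot.move_straight(pose(.128,l,.090),vel=.15)
robot.move_straight(pose(.128,l,.038),vel=.1)
robot.move_straight(arcb(0,.038,l,.006),vel=.04);print(st())
for th in (5,10,15,20):
    robot.move_straight(arcb(th,.038,l,.006),vel=.05);print(th,st())
f=robot.grab_frame("scene");save(f,"s4.png",(220,100,540,340),2)
f=robot.grab_frame("side");save(f,"d4.png",(180,60,500,300),2)
E
```

```text
(16.7, array([0.6049, 0.165 , 0.0248]), array([6.1, 0. , 1.1]))
5 (17.04, array([0.601 , 0.1649, 0.0332]), array([ 5.8, -0.7,  1.7]))
10 (17.38, array([0.5966, 0.1647, 0.0414]), array([6.9, 0.3, 3.5]))
15 (17.72, array([0.5915, 0.1646, 0.0491]), array([ 6.4, -0.3,  2.8]))
20 (18.05, array([0.5859, 0.1644, 0.0566]), array([6.3, 0.6, 3.8]))
```

View pics/s4.png

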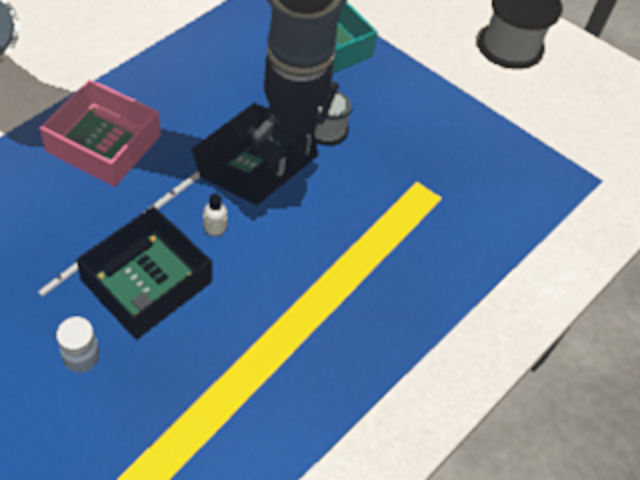

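View pics/d4.png

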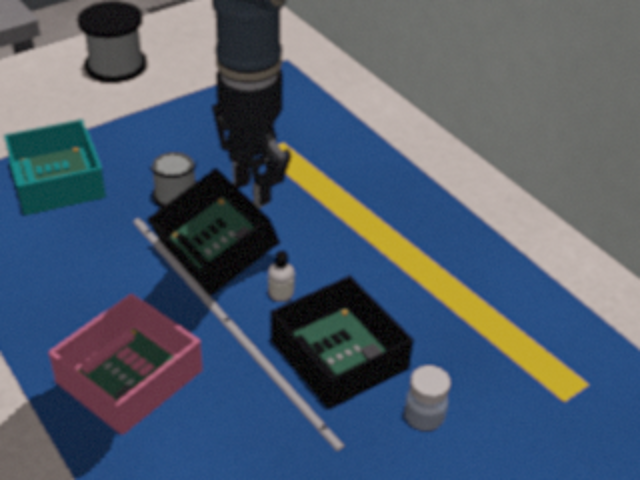

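```bash
cat >> h.py <<'E'
def board(l0,name=None):
    f=robot.grab_frame("side");W=cloud(f);hsv=cv2.cvtColor(f["image"],cv2.COLOR_RGB2HSV)
    q=W[...,:2]-C;s=q@U;l=q@V
    m=(hsv[...,0]>60)&(hsv[...,0]<85)&(hsv[...,1]>70)&(abs(l-l0)<.06)&(s>-.02)&(s<.16)&(W[...,2]>.003)
    p=np.stack([s[m],l[m],W[...,2][m]],1)
    if name: save(f,name,(180,60,500,300),2)
    if len(p)<30: return None,len(p)
    c=np.median(p,0);_,_,v=np.linalg.svd(p-c);n=v[2]*np.sign(v[2][2])
    return np.rad2deg(np.arctan2(-n[0],n[2])).round(1),len(p),n.round(3)
E
python3 - <<'E'
from h import *
l=.105
print(board(l))
for th in (27,34,41,47,52):
    robot.move_straight(arcb(th,.038,l,.006),vel=.06);print(th,st(),board(l))
f=robot.grab_frame("scene");save(f,"s5.png",(220,100,540,340),2)
board(l,"d5.png")
E
```

```text
(np.float64(29.6), 648, array([-0.48 ,  0.236,  0.845]))
27 (18.57, array([0.5772, 0.1641, 0.0662]), array([ 5.9, -0.5,  4.6])) (np.float64(42.7), 665, array([-0.658,  0.247,  0.712]))
34 (18.98, array([0.5675, 0.1638, 0.0749]), array([ 5.3, -0.6,  5.2])) (np.float64(51.1), 675, array([-0.759,  0.219,  0.613]))
41 (19.4, array([0.5571, 0.1635, 0.0824]), array([ 4.5, -1.5,  6.3])) (np.float64(56.3), 631, array([-0.815,  0.196,  0.545]))
47 (19.78, array([0.5479, 0.1632, 0.0879]), array([ 5.7, -1.1,  8.1])) (np.float64(66.1), 618, array([-0.888,  0.238,  0.393]))
52 (20.13, array([0.5401, 0.163 , 0.0917]), array([ 5.9, -0.6, 11. ])) (np.float64(64.3), 579, array([-0.882,  0.205,  0.424]))
```

View pics/s5.png

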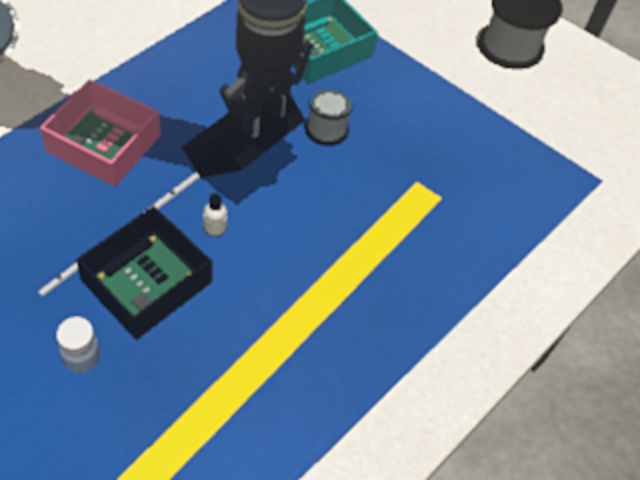

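View pics/d5.png

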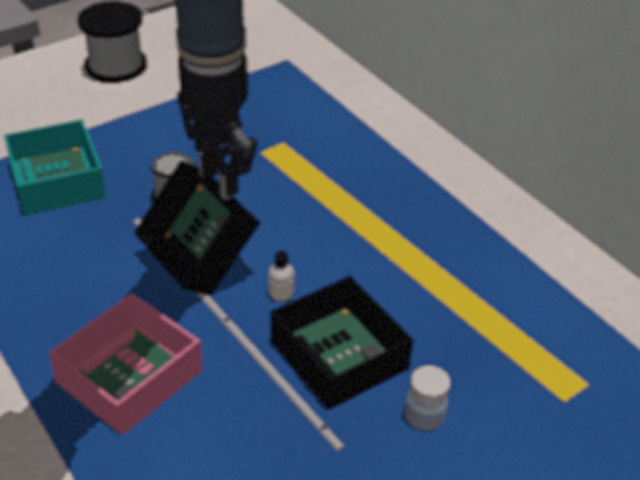

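```bash
cat >> h.py <<'E'
def theta(P=.012):
    s=robot.sense();q=np.array(s['tcp_pos'][:2])-C
    a=q@U-HALF-P; z=s['tcp_pos'][2]+OFF
    r=np.hypot(a,z);h=np.sqrt(max(r*r-.0121,0))
    return np.rad2deg(np.arctan2(z,a)-np.arctan2(h,.110)).round(1),h.round(4)
def stamp(name=None):
    f=robot.grab_frame("scene");W=cloud(f);im=f["image"].astype(int)
    q=W[...,:2]-C;s=q@U
    red=(im[...,0]>90)&(im[...,1]<70)&(im[...,2]<70)&(s>-.02)&(s<.13)&(W[...,1]>-.15)&(W[...,1]<.25)
    if name: save(f,name,(280,130,400,290),5) if 0 else save(f,name,(250,120,410,240),5)
    v,u=np.nonzero(red)
    return red.sum(), (u.mean(),v.mean()) if len(u) else None
E
python3 - <<'E'
from h import *
l=.105
print(theta())
for th in (60,62,64):
    robot.move_straight(arcb(th,.0265,l,.001),vel=.04);print(th,st(),theta(),board(l),stamp())
stamp("s6.png")
E
```

```text
(np.float64(57.8), np.float64(0.0263))
60 (20.53, array([0.5371, 0.1629, 0.093 ]), array([ 4.8, -1.2,  7.7])) (np.float64(58.8), np.float64(0.0278)) (np.float64(70.3), 558, array([-0.924,  0.191,  0.331])) (np.int64(0), None)
62 (20.88, array([0.5339, 0.1628, 0.0943]), array([ 4.6, -1. ,  8.9])) (np.float64(59.9), np.float64(0.0293)) (np.float64(67.4), 522, array([-0.909,  0.174,  0.379])) (np.int64(0), None)
64 (21.23, array([0.5307, 0.1627, 0.0955]), array([ 4.5, -1.4, 10.8])) (np.float64(60.9), np.float64(0.0306)) (np.float64(73.2), 519, array([-0.944,  0.169,  0.285])) (np.int64(0), None)
```

View pics/s6.png

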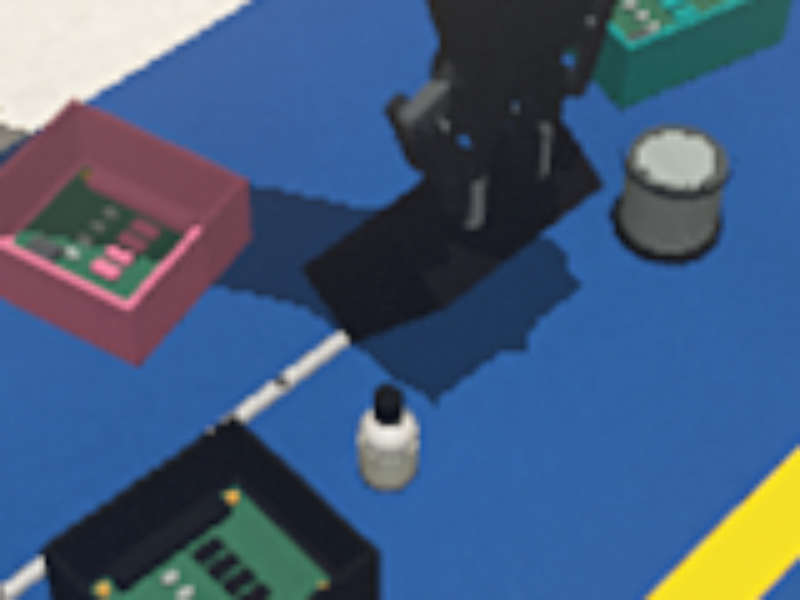

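```bash
cat >> h.py <<'E'
def wire(f,ths,l0,name,box,k,P=.012):
    im=np.ascontiguousarray(f["image"][:,:,::-1]);im=cv2.resize(im[box[1]:box[3],box[0]:box[2]],None,fx=k,fy=k,interpolation=cv2.INTER_CUBIC)
    for th,col in ths:
        t=np.deg2rad(th)
        def w(a,b,l):
            s=P+a*np.cos(t)-b*np.sin(t);z=a*np.sin(t)+b*np.cos(t);xy=C+U*s+V*l
            u,v=px(f,[xy[0],xy[1],z]);return (int((u-box[0])*k),int((v-box[1])*k))
        L,R=l0+.06,l0-.06
        for poly in ([w(0,0,L),w(.11,0,L),w(.11,0,R),w(0,0,R)],[w(.11,0,L),w(.11,.05,L),w(.11,.05,R),w(.11,0,R)]):
            cv2.polylines(im,[np.array(poly)],True,col,1)
    cv2.imwrite("pics/"+name,im)
E
python3 - <<'E'
from h import *
f=robot.grab_frame("scene")
wire(f,[(61,(0,255,0)),(67,(0,255,255))],.106,"s7.png",(300,130,380,190),10)
W=cloud(f);im=f["image"].astype(int)
q=W[...,:2]-C;s=q@U;l=q@V;z=W[...,2]
m=(im.max(-1)<45)&(z>.03)&(z<.13)&(s>-.03)&(s<.09)&(abs(l-.106)<.062)
p=np.stack([s[m],l[m],z[m]],1);print(len(p))
# robust plane
rng=np.random.default_rng(0);best=0
for _ in range(500):
    a=p[rng.choice(len(p),3,False)];n=np.cross(a[1]-a[0],a[2]-a[0]);n/=np.linalg.norm(n)+1e-12
    i=abs((p-a[0])@n)<.002
    if i.sum()>best:best=i.sum();I=i
c=p[I].mean(0);n=np.linalg.svd(p[I]-c)[2][2];n*=np.sign(n[2]);print(best,n.round(3),np.rad2deg(np.arctan2(n[2],n[0])),c)
E
```

```text
951
428 [ 0.628 -0.009  0.778] 51.12047830515922 [0.05466588 0.09655015 0.10212975]
```

View pics/s7.png

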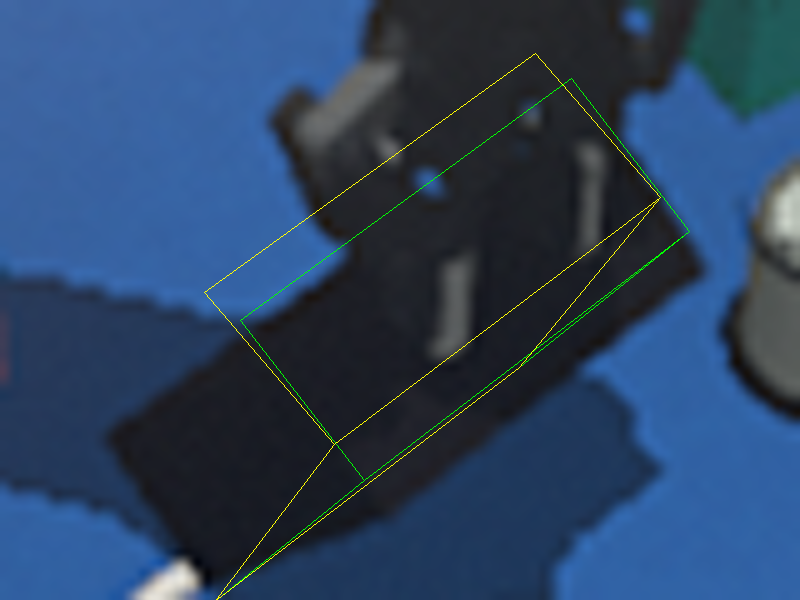

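```bash
python3 - <<'E'
from h import *
f=robot.grab_frame("scene")
wire(f,[(52,(0,255,0)),(57,(0,255,255))],.106,"s8.png",(300,130,380,190),10,P=.010)
f=robot.grab_frame("side")
wire(f,[(52,(0,255,0)),(57,(0,255,255)),(62,(0,0,255))],.106,"d8.png",(240,130,320,210),7,P=.010)
E
```

```text
(no output)
```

View pics/s8.png

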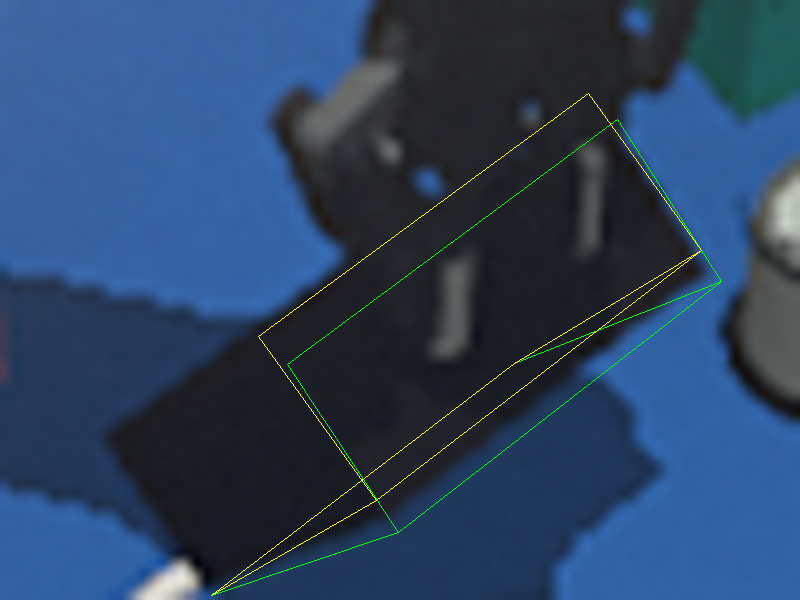

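View pics/d8.png

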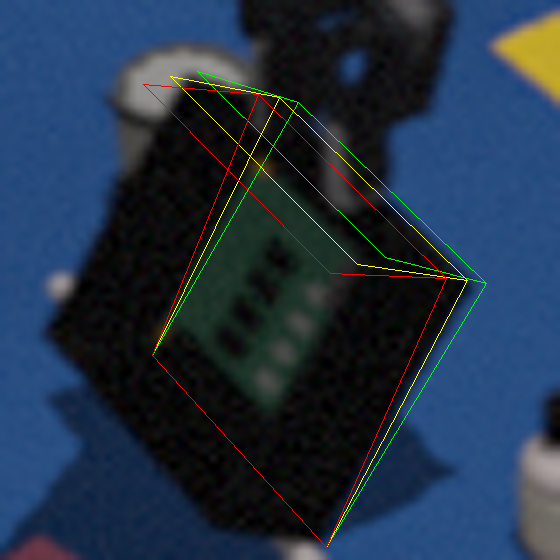

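```bash
cat >> h.py <<'E'
def rot(d,l,P=.0115,press=0,vel=.04):
    s=robot.sense();q=np.array(s['tcp_pos'][:2])-C
    a=q@U-HALF-P;z=s['tcp_pos'][2]+OFF;t=np.deg2rad(d)
    a,z=a*np.cos(t)-z*np.sin(t),a*np.sin(t)+z*np.cos(t)
    P2=P+.008*d/65
    robot.move_straight(pose(P2+a-press*.45,l,z-press*.9),vel=vel)
E
python3 - <<'E'
from h import *
for i in range(3):
    rot(2.7,.105,press=.0005);print(st(),theta(),stamp())
f=robot.grab_frame("scene")
wire(f,[(60,(0,255,0)),(65,(0,255,255))],.106,"s9.png",(300,130,380,190),10,P=.011)
f=robot.grab_frame("side")
wire(f,[(60,(0,255,0)),(65,(0,255,255)),(70,(0,0,255))],.106,"d9.png",(240,130,320,210),7,P=.011)
E
```

```text
(21.78, array([0.5265, 0.1626, 0.097 ]), array([ 3.6, -1.6,  8. ])) (np.float64(62.2), np.float64(0.0327)) (np.int64(0), None)
(22.1, array([0.522 , 0.1624, 0.0983]), array([ 3.4, -1.9,  8.5])) (np.float64(63.6), np.float64(0.0344)) (np.int64(0), None)
(22.42, array([0.5174, 0.1623, 0.0995]), array([ 3.1, -0.6,  8.7])) (np.float64(65.1), np.float64(0.0363)) (np.int64(0), None)
```

View pics/s9.png

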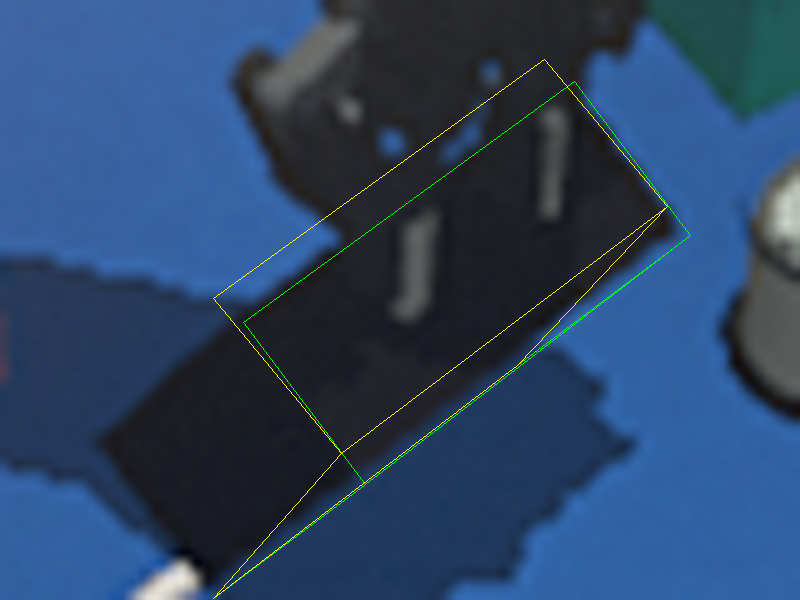

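View pics/d9.png

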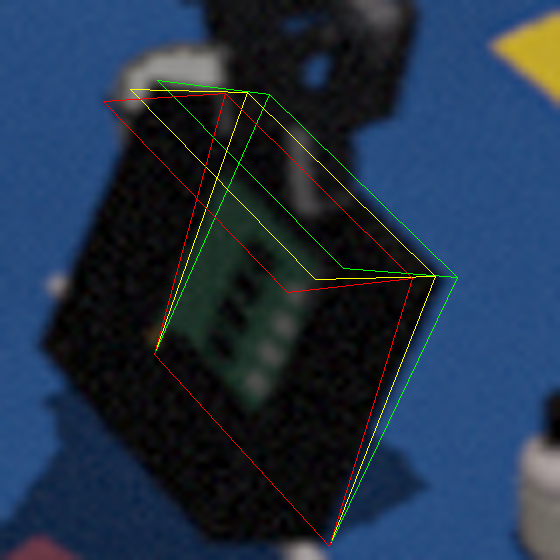

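```bash
python3 - <<'E'
from h import *
for i in range(2):
    rot(2.3,.105,press=.0003);print(st(),theta(),stamp())
f=robot.grab_frame("scene")
wire(f,[(64,(0,255,0)),(68,(0,255,255))],.106,"s10.png",(300,130,380,190),10,P=.011)
f=robot.grab_frame("side")
wire(f,[(64,(0,255,0)),(68,(0,255,255))],.106,"d10.png",(240,130,320,210),7,P=.011)
E
```

```text
(22.82, array([0.5134, 0.1621, 0.1005]), array([ 1.7, -0.7,  8.5])) (np.float64(66.4), np.float64(0.0379)) (np.int64(0), None)
(23.12, array([0.5092, 0.162 , 0.1013]), array([ 1.4, -1.2,  9.8])) (np.float64(67.7), np.float64(0.0395)) (np.int64(0), None)
```

View pics/s10.png

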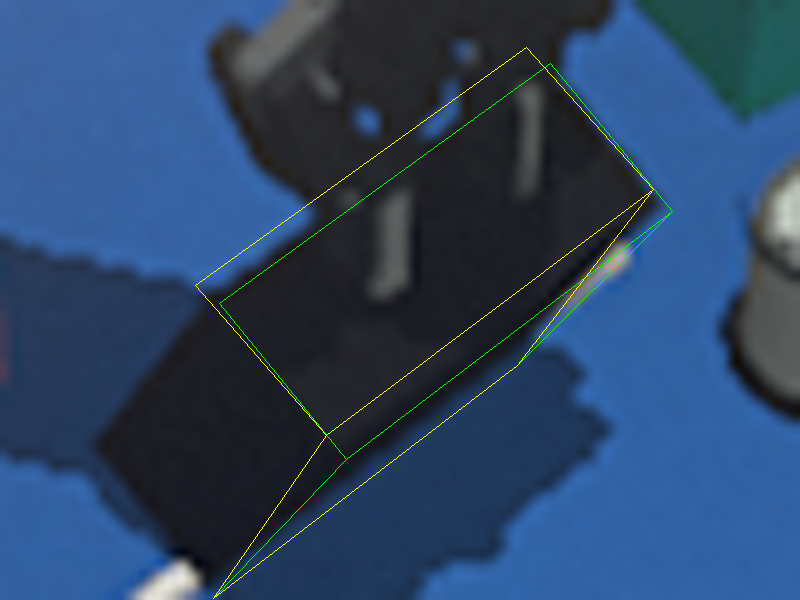

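View pics/d10.png

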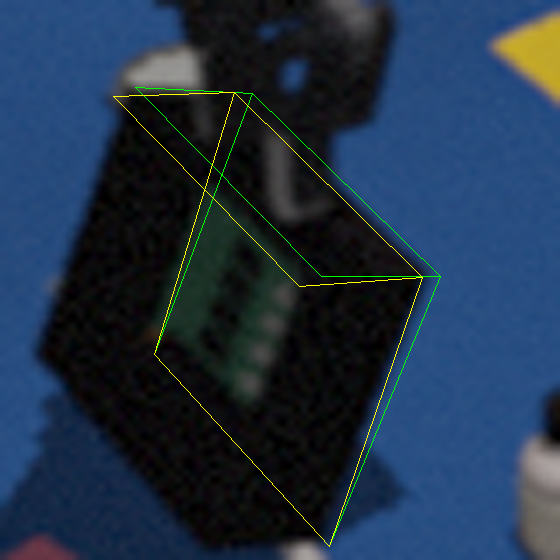

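```bash
python3 - <<'E'
from h import *
f=robot.grab_frame("scene")
for l in (.17,.2,.22): 
    xy=C+V*l; print(l,px(f,[*xy,.005]))
t=np.deg2rad(66)
for a in (.017,.034,.055,.076,.093): xy=C+U*(.011+a*np.cos(t))+V*.106;print('under',a,px(f,[*xy,a*np.sin(t)]))
print(f["image"][155:160,352:364].tolist()[2]); W=cloud(f);print(W[157,356:362].round(3))
E
```

```text
0.17 (np.float64(349.9757994370661), np.float64(162.58329317775082))
0.2 (np.float64(357.15762257562557), np.float64(157.14017795820854))
0.22 (np.float64(361.8605181740415), np.float64(153.57584587792968))
under 0.017 (np.float64(338.82843641906936), np.float64(175.66242596866365))
under 0.034 (np.float64(340.8089426020568), np.float64(173.34008038626))
under 0.055 (np.float64(343.33312022654), np.float64(170.3802245646647))
under 0.076 (np.float64(345.9474506878359), np.float64(167.3146553430753))
under 0.093 (np.float64(348.13320522466245), np.float64(164.7516351230823))
[[26, 29, 37], [25, 28, 36], [31, 33, 41], [35, 36, 43], [27, 29, 36], [14, 16, 24], [73, 71, 70], [128, 129, 132], [133, 142, 160], [103, 118, 153], [46, 88, 147], [42, 93, 159]]
[[0.532 0.188 0.099]
 [0.527 0.198 0.087]
 [0.517 0.214 0.068]
 [0.48  0.261 0.003]
 [0.48  0.265 0.001]
 [0.482 0.267 0.001]]
```

```bash
python3 - <<'E'
from h import *
rot(1.6,.105,press=0);print(st(),theta())
f=robot.grab_frame("scene")
im=f["image"][145:185,318:372]
im=np.clip(im.astype(float)*2.5,0,255).astype(np.uint8)
cv2.imwrite("pics/s11.png",cv2.resize(im[:,:,::-1],None,fx=14,fy=14,interpolation=cv2.INTER_NEAREST))
robot.sleep(.6)
E
```

```text
(23.57, array([0.5059, 0.1619, 0.1018]), array([ 1.8, -0.3,  8.9])) (np.float64(68.8), np.float64(0.0407))
```

View pics/s11.png

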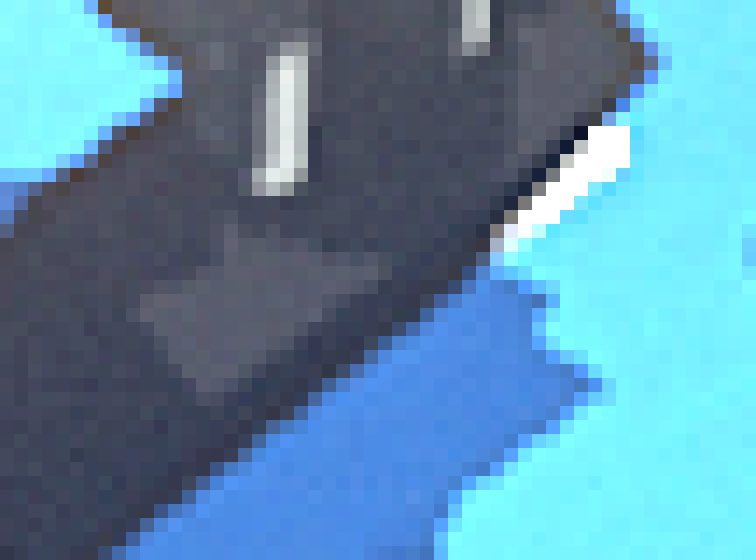

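```bash
python3 - <<'E'
from h import *
for i in range(11):
    rot(-6,.105,vel=.07,P=.0115-.0006*i)
    if i%3==2: print(st(),theta(.0115-.0006*i))
print(st())
board(.105,"d12.png")
E
```

```text
(25.17, array([0.5396, 0.1626, 0.094 ]), array([ 1.5, -0.9,  1.6])) (np.float64(53.2), np.float64(0.0358))
(26.13, array([0.5707, 0.1639, 0.0762]), array([2.8, 0.3, 2.2])) (np.float64(34.7), np.float64(0.0354))
(27.11, array([0.5955, 0.1646, 0.0485]), array([5.2, 0.4, 2.3])) (np.float64(14.8), np.float64(0.0371))
(27.78, array([0.605 , 0.1642, 0.024 ]), array([ 1.4, -0.5, -0.7]))
```

View pics/d12.png

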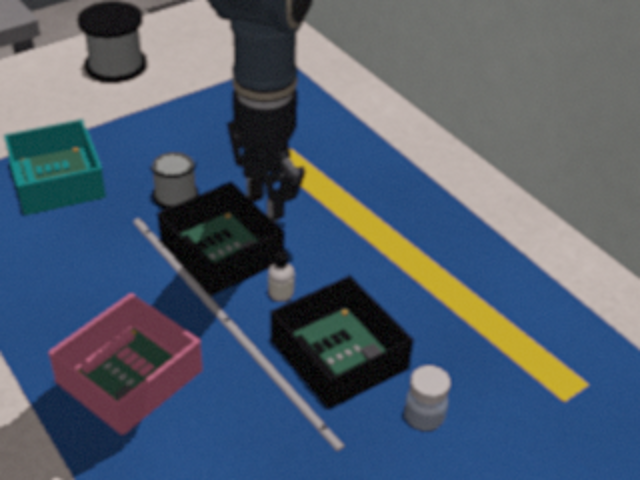

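```bash
python3 - <<'E'
from h import *
robot.move_straight(pose(.145,.105,.045),vel=.1)
robot.move_straight(pose(.145,.105,.13),vel=.2)
rims()
l=-.116
robot.move_straight(pose(.155,l,.13),vel=.25)
robot.move_straight(pose(.155,l,.038),vel=.15)
robot.move_straight(pose(.117,l,.038),vel=.05);print(st())
robot.move_straight(arcb(0,.038,l,.006),vel=.03);print(st())
for th in (5,10,15,20,27,34,41,47,52): robot.move_straight(arcb(th,.038,l,.006),vel=.06)
print(st(),theta())
for th in (60,64): robot.move_straight(arcb(th,.0265,l,.001),vel=.05)
for i in range(3): rot(2.7,l,press=.0005)
print(st(),theta(),stamp())
f=robot.grab_frame("scene");u,v=map(int,px(f,[*(C+U*.03+V*l),.05]))
wire(f,[(60,(0,255,0)),(65,(0,255,255))],l,"s13.png",(u-40,v-30,u+40,v+30),10,P=.011)
f=robot.grab_frame("side");u,v=map(int,px(f,[*(C+U*.03+V*l),.05]))
wire(f,[(60,(0,255,0)),(65,(0,255,255)),(70,(0,0,255))],l,"d13.png",(u-50,v-45,u+50,v+45),6,P=.011)
E
```

```text
scene [540.  163.3] [110.6 118.8] 1.9 bar s,l 0.0596 0.1055 smin/max 0.0042 0.1149 l 0.046 0.165
scene [564.9 -57.7] [118.7 110.9] 89.2 bar s,l 0.0774 -0.1162 smin/max 0.0201 0.1348 l -0.177 -0.055
side [541.3 164.9] [112.3 124.5] 1.5 bar s,l 0.0608 0.1071 smin/max 0.0047 0.117 l 0.045 0.169
side [564. -56.] [121.5 111.1] 89.9 bar s,l 0.0766 -0.1144 smin/max 0.0192 0.1329 l -0.177 -0.054
(31.68, array([ 0.6155, -0.0561,  0.0224]), array([-0.1, -0.2,  0.8]))
(32.09, array([ 0.6118, -0.056 ,  0.0242]), array([ 6.2, -0.3,  1.8]))
(35.06, array([ 0.5471, -0.0581,  0.0915]), array([ 6.1, -0.8, 10.2])) (np.float64(58.3), np.float64(0.0254))
(36.38, array([ 0.525 , -0.0587,  0.0992]), array([ 4.3, -1. , 10.8])) (np.float64(65.2), np.float64(0.0354)) (np.int64(3), (np.float64(290.0), np.float64(156.0)))
```

View pics/s13.png

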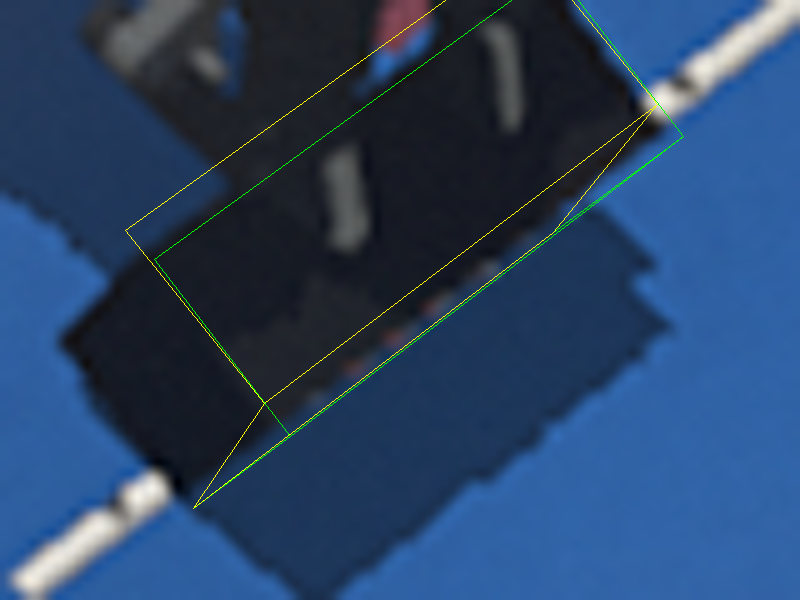

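View pics/d13.png

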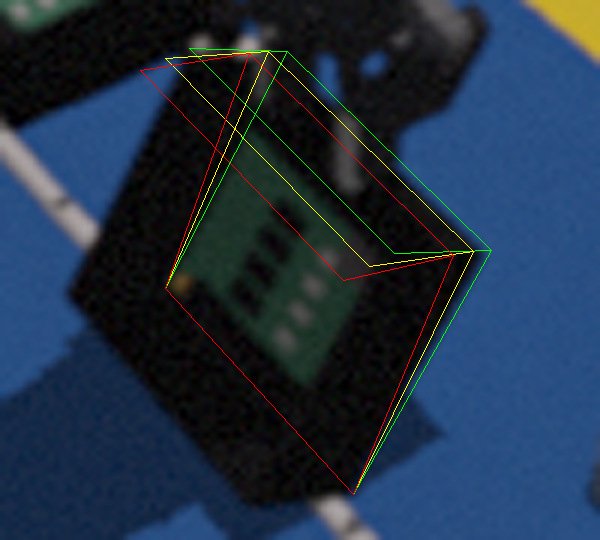

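```bash
python3 - <<'E'
from h import *
l=-.116
rot(2.3,l,press=.0003);rot(2.3,l,press=.0003);rot(1.3,l);print(st(),theta(),stamp())
f=robot.grab_frame("scene");u,v=map(int,px(f,[*(C+U*.03+V*l),.05]))
save(f,"s14.png",(u-40,v-30,u+40,v+30),10)
robot.sleep(.7)
for i in range(11): rot(-6,l,vel=.07,P=.0115-.0006*i)
print(st())
robot.move_straight(pose(.145,l,.045),vel=.1)
robot.move_straight(pose(.145,l,.14),vel=.2)
rims();print(st())
E
```

```text
(37.27, array([ 0.5148, -0.0591,  0.1013]), array([1.8, 1. , 9.3])) (np.float64(68.4), np.float64(0.0394)) (np.int64(6), (np.float64(283.3333333333333), np.float64(197.33333333333334)))
(41.62, array([ 0.6119, -0.056 ,  0.0229]), array([ 2.4, -0. , -2.1]))
scene [556.8 164.2] [ 77.6 119.2] 1.9 bar s,l 0.0764 0.1058 smin/max 0.0375 0.1152 l 0.046 0.165
scene [547.2 -60.6] [111.2 118.3] 0.7 bar s,l 0.0597 -0.1185 smin/max 0.0034 0.1149 l -0.177 -0.059
side [539.5 164.6] [110.  123.4] 2.4 bar s,l 0.0591 0.1068 smin/max 0.0045 0.1147 l 0.045 0.168
side [547.9 -59.1] [112.8 122.5] 2.3 bar s,l 0.0604 -0.1171 smin/max 0.0037 0.1169 l -0.178 -0.055
(42.81, array([ 0.6422, -0.0552,  0.1224]), array([ 0.3, -0.2,  0.1]))
```

View pics/s14.png

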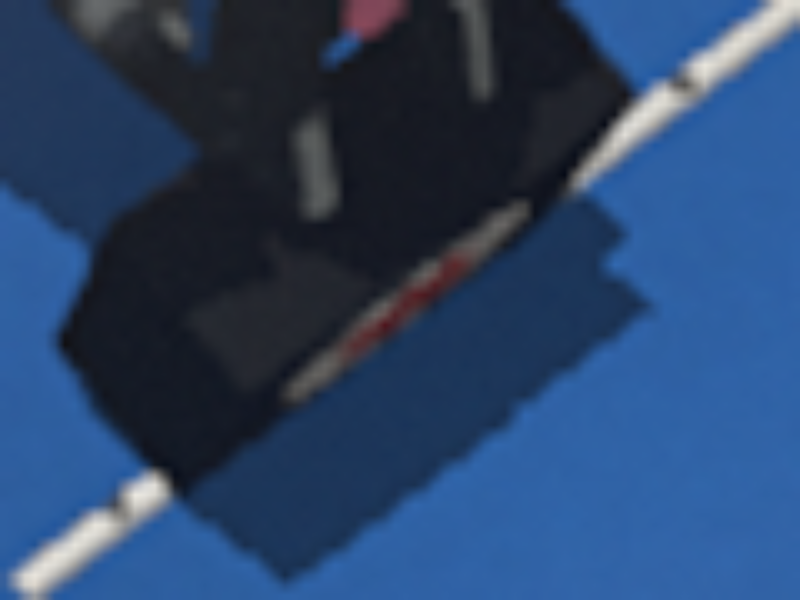

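```bash
python3 - <<'E'
from h import *
l=-.118
B=np.deg2rad(4.0);n=np.array([np.cos(B),np.sin(B)])
F=np.array([.7367,-.0486])-.003*n
def tcp(near,d,off,z=.022): p=near-d*(.0115+off); return [p[0],p[1],z-OFF]
near0=C+U*.005+V*l
robot.move_straight(tcp(near0,U,.022,.14),vel=.25)
robot.move_straight(tcp(near0,U,.022),vel=.12);print(st())
robot.move_straight(tcp(near0,U,-.003),vel=.05);print(st())
E2=[np.pi,0,np.deg2rad(94.0)]
near1=F-.110*n
mid=near0+(near1-near0)*.5
robot.move_straight(tcp(mid,n,0),vel=.05,attitude=E2);print(st())
robot.move_straight(tcp(near1,n,0),vel=.05);print(st())
rims()
f=robot.grab_frame("scene");save(f,"s15.png",(220,100,540,340),2)
E
```

```text
(44.83, array([ 0.4597, -0.0628,  0.007 ]), array([ 0.1,  0.1, -0.5]))
(45.48, array([ 0.4843, -0.0621,  0.0064]), array([-0.4, -0.2, -0.4]))
(46.89, array([ 0.547 , -0.0599,  0.0067]), array([ 0.2, -0.4, -0.5]))
(48.36, array([ 0.6127, -0.0572,  0.0065]), array([-0.9,  0.4, -0.7]))
scene [540.4 163.5] [110.3 120.2] 1.7 bar s,l 0.0599 0.1057 smin/max 0.0047 0.115 l 0.046 0.166
scene [667.8 -53.8] [132.4 118.4] 4.5 bar s,l 0.1804 -0.1155 smin/max 0.1133 0.248 l -0.176 -0.054
side [539.6 165.7] [109.9 126.5] 1.4 bar s,l 0.0592 0.1079 smin/max 0.0039 0.1141 l 0.045 0.171
side [677.6 -54.3] [112.9 116.3] 4.3 bar s,l 0.1902 -0.1163 smin/max 0.1356 0.2467 l -0.176 -0.056
```

View pics/s15.png

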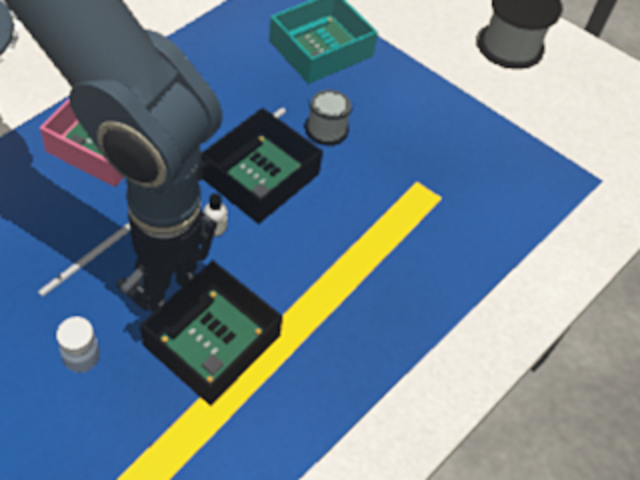

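```bash
python3 - <<'E'
from h import *
B=np.deg2rad(4.0);n=np.array([np.cos(B),np.sin(B)])
p=np.array([.6127,-.0572])
def m(q,z,v): robot.move_straight([q[0],q[1],z],vel=v)
m(p+.0035*n,.0065,.03)
m(p-.03*n,.0065,.08); m(p-.04*n,.16,.2)
robot.goto([.5,-.05,.30],[np.pi,0,np.deg2rad(94)])
robot.sleep(.3);print(st());rims()
f=robot.grab_frame("scene");save(f,"s16.png",(220,100,540,340),2)
f=robot.grab_frame("side");save(f,"d16.png",(180,60,500,300),2)
W=cloud(f)
for n_,c in (("flux",(.5628,.060)),("pot",(.591,-.178)),("spool",(.5425,.29))):
    q=np.hypot(W[...,0]-c[0],W[...,1]-c[1]);k=(q<.05)&(W[...,2]>.0545)&(W[...,2]<.07)
    r=cv2.minAreaRect((W[k][:,:2]*1000).astype(np.float32));print(n_,np.round(r[0],1))
E
```

```text
(51.24, array([ 0.4999, -0.0501,  0.2985]), array([0.5, 0.4, 0.5]))
scene [540.  164.3] [110.5 122. ] 1.9 bar s,l 0.0596 0.1065 smin/max 0.0043 0.1149 l 0.046 0.167
scene [682.6 -53. ] [110.5 118.4] 3.7 bar s,l 0.1953 -0.1152 smin/max 0.1394 0.2518 l -0.176 -0.055
side [540.1 164.5] [110.4 126. ] 1.9 bar s,l 0.0597 0.1066 smin/max 0.0045 0.1149 l 0.044 0.17
side [681.9 -52. ] [111.5 120.1] 3.8 bar s,l 0.1946 -0.1141 smin/max 0.1378 0.2514 l -0.176 -0.052
flux [563.6  62.6]
pot [ 591.4 -177.1]
spool [543.  290.6]
```

View pics/s16.png

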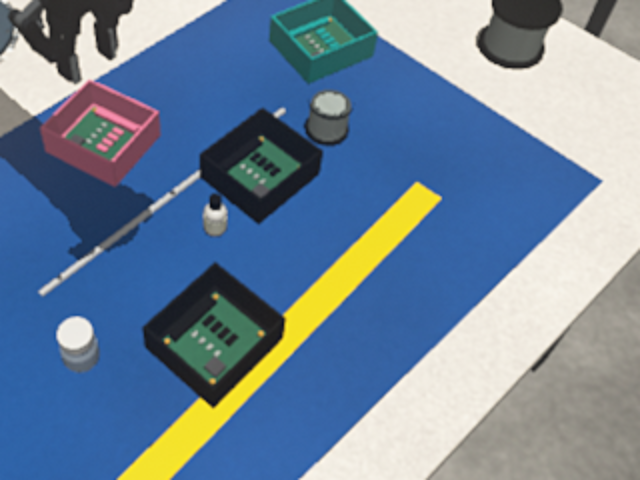

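View pics/d16.png

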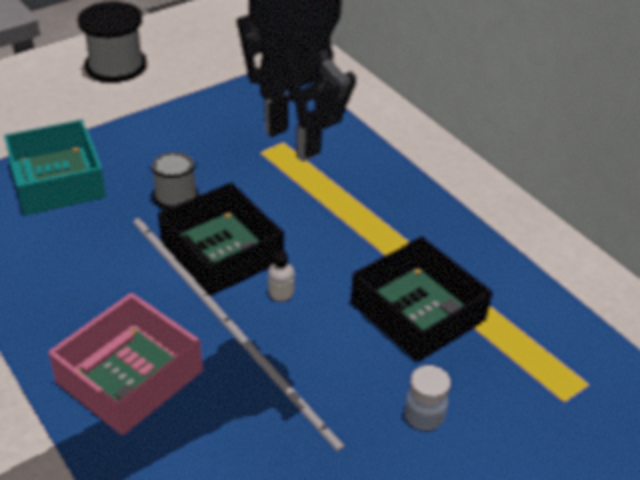

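```bash
python3 - <<'E'
from plant import robot
print(robot.close_job())
E
```

```text
the job is handed in; nothing more can be done
None
```

I tipped both trays against the bar, found the stamp under the right one, and pushed that tray onto the yellow tape. The job was handed in at about 51 s of the 72 s limit.

**Tipping:**
- The left tray was tipped first and held about 1 s; its underside showed plain black. The right tray was then tipped and held about 1 s, and the white-and-red stamp was clearly visible.
- Both were let back down flat against the bar.

**Last checks:**

| Item | Final measurement |
|---|---|
| Right tray, far edge | x ≈ 737 mm, within about 2 mm of the tape's centre line |
| Right tray, angle | 3.8° (tape is 4.0°) |
| Left tray | Still against the bar, 1.9° (bar is 1.8°) |
| Flux bottle, pot, spool | Where they started, to within 2 to 4 mm of measurement scatter |
| Gripper | Clear of everything |

**Things that did not go cleanly or disagreed:**
- **First attempt on the left tray:** the fingertips slid up off the far wall after drawing it to the bar, and the tray stayed flat. I pressed harder and the second attempt worked.
- **Fingertip position:** at the opening I used, the tips are about 15.5 mm behind the TCP, although the stated nose length puts them 11 mm ahead. I measured this with the cameras, confirmed it by touching the bench, and used the measured value.
- **Tilt angle:** my estimates differed by a few degrees. The camera outlines gave about 65 to 67°, and fingertip position gave about 68 to 69°.

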